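# Hold the sample probe centred in its guide

## Robot

A 6-joint arm with a two-finger parallel gripper is mounted at the origin on a cart in front of the work surface, level with it; the furniture and walls round the work are solid. World frame = base frame: x ahead of the robot, y to its left, z up, the work surface at z = 0. Lengths are in m, angles in rad, forces in N, time in s.
With the tool pointing down it reaches from about 0.3 to 0.875 m from the base axis. Payload 6.4 kg.
Tool frame: the origin (TCP) lies on the centre line of the jaws, within the pads' length; the fingertips stand 25 mm ahead of it and the grasp point (between the pads) lies 6 mm ahead of it (ctrl.tips_ahead is the z of the fingertips in the tool frame, in m); z points along the fingers, x is the direction in which the jaws open and shut, and the axes are right-handed (so a half turn about z gives the same grasp; the last joint's range is limited). The gripper opens to 85 mm and grips with 20 to 120 N. Pads are 22 mm wide; open, the fingers measure 114 mm over their backs; the gripper's body (76 mm by 85 mm) begins 54 mm behind the grasp point. The pads swing forward as they close: fully open they stand 13 mm farther back than shut.
Start: joints at [-1.331, 0.181, 1.607, -0, 1.354, -0.206], TCP at [0.248, -0.519, 0.256] pointing down, gripper open.
Joint ranges: [-2.99, 2.99], [-0.89, 2.07], [0.3, 2.58], [-1.14, 4.28], [0, 2.63], [-3.12, 3.12]. Speed limits (rad/s): [2.57, 2.57, 3.01, 3.14, 3.14, 3.14].

## Interface

Orientations are given as a unit quaternion [w, x, y, z].
In Python, from bench import ctrl gives the robot as it stands.
- The arm moves only by the shell command python3 -m pendant 'ROWS'. ROWS is JSON, a list that holds one entry, the list of rows, each a list of 7 numbers: the shift along the tool's x, y, z in m, then the turn, a rotation vector about the tool's x, y, z in rad, then the closure, from -1 (fully open) to 1 (shut). A call has 1 to 10 rows; each row shifts and turns the commanded pose from where the row before left it, along the tool's axes as they then stand; what a row does not reach is not made up. A row lasts 1/10 s, in which the tool goes at most 50 mm and 8.59 degrees, less where a joint would pass 70% of its speed; a pose out of reach is approached as far as the arm can. A call with a gripper value outside its range is refused whole. The fingers move at their own pace and stop on an object; the grip force is fixed at half the most. Time passes only in rows, so rows that do not move let the fingers close. It gives the time, the measured TCP pose, the force and the opening at its end, in the units of the state.
- ctrl.get_obs(): the state, without advancing time (a new reading comes with each control period).
- ctrl.camera(name): name is "scene" or "top" or "wrist"; returns (picture, depth): 480x640x3 uint8, red, green, blue; 480x640 float32, m along the optical axis (not along the pixel's ray), 0 where there is no reading.
- ctrl.calibration(name): a dict with "fov_y" (degrees; the focal length in pixels is half the picture's height over the tangent of half this angle, whatever the lens; pixels are square), "cx", "cy" (the principal point, pixels), "D" ([k1, k2, p1, p2, k3] as OpenCV has them; the pictures are not rectified), "camera_from_world" (4x4, takes a point from world to camera coordinates). Camera axes: x right, y down, z forward; pixel columns grow to the right and rows downward; lengths in m; the calibration is good to about 2 mm. A picture is of the moment at which its call begins: read the wrist's pose just before it. calibration takes no time and is no camera call; for the wrist camera it gives the pose at the moment of the call.
- ctrl.hand_in(): hands the job in, once; it reports no verdict.
The state is a dict: "time_s": time; "q": joint angles; "dq": joint speeds; "joint_efforts": joint torques, N m; "eef_pos": TCP position; "eef_rot": TCP orientation; "wrist_force": force on the tool from outside, world axes, zero at the start; "torque": the same for the moment, N m; "opening": opening from 0.0 (shut) to 1.0 (fully open).
Only numpy, scipy, OpenCV 4.12 (cv2) and the standard library are available. Lean on these libraries where they do the work, as an engineer would, in place of code of your own. Each camera call takes 0.05 s, during which the arm holds its last target.

## Task

Take the yellow-headed probe out of its grey holder and lower it upright through the middle of the hole in the guide stand's steel plate, without the rod touching the stand, until the red ring on the rod is level with the top of the plate. Finish still holding the probe there in the gripper, centred, upright and still. Leave the brass nipple and the spare black knob where they are.

Things in the scene. Friction and masses are not known exactly. Their poses are not given: they have to be found in the camera images.
- guide: fixed guide stand: aluminium base 52 x 52 x 10 mm, two steel posts at its +x side and on them a horizontal steel plate 44 mm (x) by 50 mm (y), 14 mm thick, whose top face is 100 mm above the table and whose centre (the hole) lies 4 mm to -x of the base's centre. Origin at the centre of the base's underside on the table, z up. The guide stand and the holder stand side by side in front of the blue pump; which of the two is at the right changes, and so do place and yaw
- guide_hole (a point): centre of the vertical through hole, 22 mm across, in the plane of the plate's top face, 100 mm above the table. Free space below the plate down to 14 mm above the table; the posts stand 21 mm to +x and 19 mm to either side of the hole's axis and do not rise above the plate (their screw heads stand out 2 mm)
- holder: fixed grey block 40 x 40 x 50 mm with a vertical hole 14 mm across and 42 mm deep in the middle of its top, in which the probe stands at the start. Origin at the centre of its underside on the table, z up
- probe: loose probe, 175 mm long, 0.08 to 0.17 kg: a steel rod 12 mm across with a square yellow head 18 x 18 mm (sides along the probe's x and y) from 130 to 172 mm above the tip. A red ring is painted round the rod 45 mm above the tip. Origin at the centre of the flat tip, z along the rod towards the head. At the start it stands upright with the tip 8 mm above the table
- nipple: bystander: brass threaded nipple, 17 x 19 mm, 25 mm tall, standing at the foot of the pump, to the left of the stands; origin under its centre
- spare_knob: bystander: black knob 25 mm across, 12 mm tall, lying at the right edge of the table; origin under its centre

How it is judged:
On the way, in this order (a step that is already met when the one before it is completed fails the run):
1. the probe is held in the gripper, lifted clear out of its holder (contact force between probe and the fingers above 1 N and z of probe in the frame of holder above 0.055 m), for 0.2 s.
2. the probe's tip is over the guide hole, above the plate (contact force between probe and the fingers above 1 N and z of probe in the frame of guide_hole above 0 m and horizontal distance between probe and guide_hole below 0.005 m), for 0.05 s.
At the end, for the whole second after the job is handed in: The gripper still holds the probe, at rest, upright within 0.06 rad, its tip within 3 mm of the guide hole's axis and 45 mm (within 8 mm) below the top of the plate, touching no part of the guide stand; the nipple and the spare knob are within 15 mm of where they were (contact force between probe and the fingers above 1 N and horizontal distance between probe and guide_hole below 0.003 m and z of probe in the frame of guide_hole between -0.053 and -0.037 m and angle between probe's own z axis and vertical below 0.06 rad and linear speed of probe below 0.02 m/s and contact force between probe and guide below 0.3 N and distance of each of nipple, spare_knob from where it was at the start of the episode below 0.015 m); the arm keeps its last pose, push and grip.
It fails at once if the probe touches the guide stand (contact force between probe and guide above 0.5 N).
It fails at once if the nipple or the spare knob is disturbed (moved more than 15 mm) (distance of any of nipple, spare_knob from where it was at the start of the episode above 0.015 m).
It also fails if it takes over 38 s, if anything falls off the work surface, if the arm or the gripper's body presses on something with over 40 N, if the wrist force passes 120 N, or if a joint passes its speed limit or range.

## Working session

There is one attempt and no reset: what is moved stays moved. The work goes in short steps, Python scripts to look and compute and a shell command to move; the robot and the scene stay as the last step left them, time stands still between calls to the robot, and variables do not carry over. Pictures are saved under pics/ and viewed, and the job is handed in when it is done.

```bash
ls; mkdir -p pics; python3 - <<'E'
from bench import ctrl
import cv2,numpy as np
o=ctrl.get_obs()
for k,v in o.items(): print(k,np.round(v,4))
for n in ["scene","top","wrist"]:
    p,d=ctrl.camera(n); c=ctrl.calibration(n)
    cv2.imwrite(f"pics/{n}0.png",p[:,:,::-1]); np.savez(f"pics/{n}0.npz",p=p,d=d,M=c["camera_from_world"],D=c["D"],f=[c["fov_y"],c["cx"],c["cy"]])
    print(n,c["fov_y"],c["cx"],c["cy"],c["D"],np.round(c["camera_from_world"],3).tolist())
print(ctrl.tips_ahead)
E
```

```text
pics
time_s 0.0
q [-1.3313  0.1816  1.608  -0.      1.3538 -0.2063]
dq [-0.0006 -0.0005 -0.0001 -0.0008 -0.0015  0.001 ]
joint_efforts [-1.4000e-03 -4.4488e+01 -3.5134e+01 -4.0000e-04  9.1000e-03 -0.0000e+00]
eef_pos [ 0.2478 -0.5183  0.2554]
eef_rot [-6.000e-04  8.459e-01 -5.333e-01 -6.000e-04]
wrist_force [-0.0151 -0.163  -0.1207]
torque [ 0.0054  0.0314 -0.0781]
opening 1.0
scene 42.18743412337297 320.91206238461547 243.0136847501734 [-0.00330241  0.          0.          0.          0.        ] [[0.633, -0.774, -0.024, -0.46], [-0.344, -0.254, -0.904, 0.089], [0.693, 0.581, -0.427, 0.859], [0.0, 0.0, 0.0, 1.0]]
top 44.21588946404872 325.68788931757916 248.26792414784066 [-0.03460878  0.          0.          0.          0.        ] [[0.0, -1.0, 0.002, -0.322], [-0.991, -0.0, -0.134, 0.332], [0.134, -0.002, -0.991, 0.888], [0.0, 0.0, 0.0, 1.0]]
wrist 71.55402863391022 319.2355931841576 242.45119398034416 [0.01557543 0.         0.         0.         0.        ] [[0.431, -0.902, -0.001, -0.573], [-0.866, -0.414, 0.28, -0.037], [-0.253, -0.119, -0.96, 0.379], [0.0, 0.0, 0.0, 1.0]]
0.025
```

View pics/scene0.png

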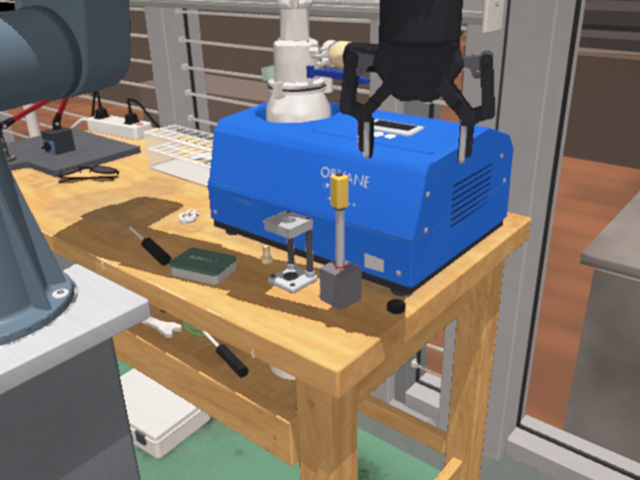

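View pics/top0.png

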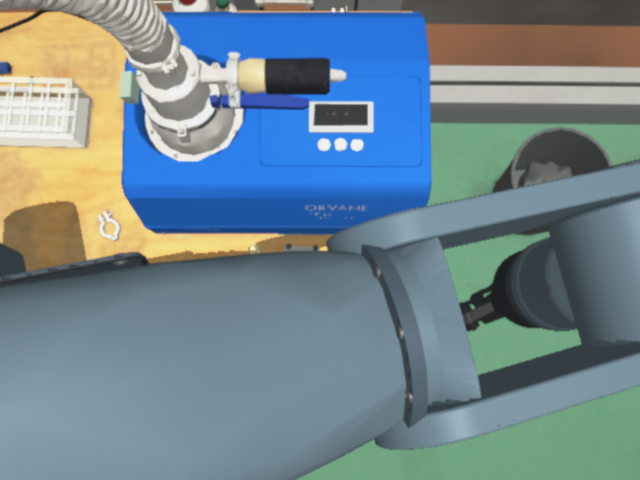

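View pics/wrist0.png

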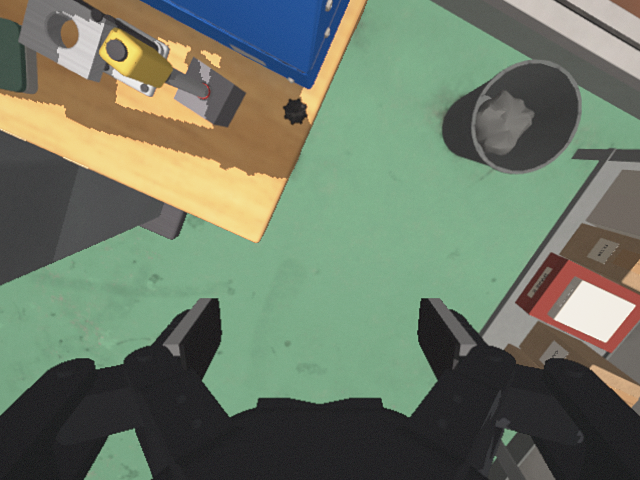

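The scene view shows the yellow head at about (340,190), the holder at (340,285) and the plate at (288,222). In the wrist view they are at (140,60), (210,95) and (68,35). In the top view the arm hides the stands. Next I'll measure them from depth.

```bash
cat > h.py <<'E'
import numpy as np,cv2
from bench import ctrl
def K(c):
    f=240/np.tan(np.radians(c["fov_y"])/2); return np.array([[f,0,c["cx"]],[0,f,c["cy"]],[0,0,1.]])
def snap(n,tag):
    c=ctrl.calibration(n); p,d=ctrl.camera(n); cv2.imwrite(f"pics/{tag}.png",p[:,:,::-1])
    np.savez(f"pics/{tag}.npz",p=p,d=d,M=c["camera_from_world"],D=c["D"],f=[c["fov_y"],c["cx"],c["cy"]]); return load(tag)
def load(tag):
    z=np.load(f"pics/{tag}.npz"); c=dict(fov_y=z["f"][0],cx=z["f"][1],cy=z["f"][2],D=z["D"]); M=z["M"]
    k=K(c); vv,uu=np.mgrid[0:480,0:640]
    n=cv2.undistortPoints(np.stack([uu,vv],-1).reshape(-1,1,2).astype(float),k,z["D"]).reshape(480,640,2)
    d=z["d"].astype(float); P=np.dstack([n[...,0]*d,n[...,1]*d,d]); R=M[:3,:3]
    W=(P-M[:3,3])@R   # R^T (P-t)
    W[d<=0]=np.nan
    return dict(p=z["p"],d=d,W=W,M=M,K=k,D=z["D"],n=n)
def proj(s,X):
    r,_=cv2.Rodrigues(s["M"][:3,:3]); return cv2.projectPoints(np.atleast_2d(np.array(X,float)),r,s["M"][:3,3],s["K"],s["D"])[0].reshape(-1,2)
def ray_at_z(s,uv,z):
    n=cv2.undistortPoints(np.array(uv,float).reshape(-1,1,2),s["K"],s["D"]).reshape(-1,2)
    R=s["M"][:3,:3];C=-R.T@s["M"][:3,3]; dr=np.c_[n,np.ones(len(n))]@R
    return C+dr*((z-C[2])/dr[:,2])[:,None]
E
python3 - <<'E'
from h import *
for t in ["scene0","wrist0"]:
    s=load(t);W=s["W"];p=s["p"].astype(int)
    hsv=cv2.cvtColor(s["p"],cv2.COLOR_RGB2HSV)
    inb=(W[...,0]>.3)&(W[...,0]<.6)&(W[...,1]>-.5)&(W[...,1]<-.1)
    y=inb&(hsv[...,0]>18)&(hsv[...,0]<32)&(hsv[...,1]>150)&(W[...,2]>.12)
    q=W[y];print(t,"yellow",len(q),np.percentile(q,[2,50,98],axis=0).round(4).tolist())
    top=y&(W[...,2]>.178-.004); print(W[top].mean(0) if top.any() else None, top.sum())
    for nm,lo,hi in [("plate",.096,.106),("holder",.045,.055)]:
        m=inb&(W[...,2]>lo)&(W[...,2]<hi)&(hsv[...,1]<80); q=W[m][:,:2]
        print(nm,len(q), np.median(W[m][:,2]) if len(q) else 0)
        if len(q)>20:
            print(np.percentile(q,[1,50,99],axis=0).round(4).tolist(), cv2.minAreaRect(q.astype(np.float32)))
# pump
s=load("scene0");W=s["W"];b=(s["p"][...,2].astype(int)>s["p"][...,0]+80)
q=W[b&(W[...,2]>0.02)&(W[...,0]<.9)]
print("pump",np.percentile(q,[1,50,99],axis=0).round(3).tolist())
E
```

```text
scene0 yellow 347 [[0.3001, -0.3849, 0.1413], [0.3045, -0.3822, 0.162], [0.3132, -0.3704, 0.1799]]
[ 0.30545195 -0.37907585  0.17751657] 73
plate 355 0.09972973773215991
[[0.3003, -0.46], [0.3129, -0.3013], [0.3857, -0.2648]] ((0.33061471581459045, -0.36668166518211365), (0.0594041682779789, 0.21241618692874908), 18.9733943939209)
holder 480 0.04959707787762946
[[0.3007, -0.441], [0.321, -0.3861], [0.3554, -0.2705]] ((0.32848307490348816, -0.35542529821395874), (0.17580457031726837, 0.056277621537446976), 89.18711853027344)
wrist0 yellow 906 [[0.3003, -0.3845, 0.144], [0.3087, -0.3822, 0.1693], [0.3172, -0.3665, 0.1809]]
[ 0.30931501 -0.37726288  0.17844363] 355
plate 2177 0.10028172265201449
[[0.3002, -0.4586], [0.3121, -0.2977], [0.3822, -0.2637]] ((0.3257022500038147, -0.3674849271774292), (0.050069864839315414, 0.21399559080600739), 20.629396438598633)
holder 1265 0.05023835242976768
[[0.3003, -0.4389], [0.319, -0.3807], [0.3518, -0.3115]] ((0.3260326087474823, -0.3568723797798157), (0.05202513933181763, 0.17122229933738708), 0.37687838077545166)
pump [[0.306, -0.459, 0.028], [0.391, -0.313, 0.141], [0.737, 0.571, 0.348]]
```

```bash
python3 - <<'E'
import cv2
a=cv2.imread("pics/wrist0.png")[0:150,0:260]; cv2.imwrite("pics/w0c.png",cv2.resize(a,(780,450),interpolation=cv2.INTER_CUBIC))
a=cv2.imread("pics/scene0.png")[160:320,230:430]; cv2.imwrite("pics/s0c.png",cv2.resize(a,(750,600),interpolation=cv2.INTER_CUBIC))
E
```

```text
(no output)
```

View pics/w0c.png

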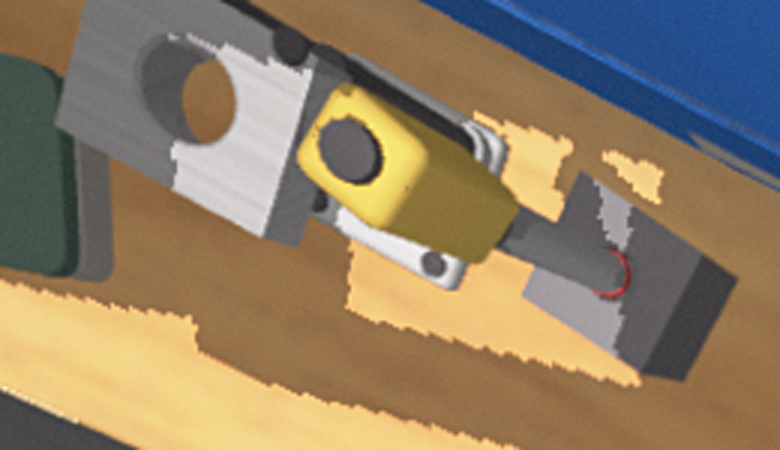

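View pics/s0c.png

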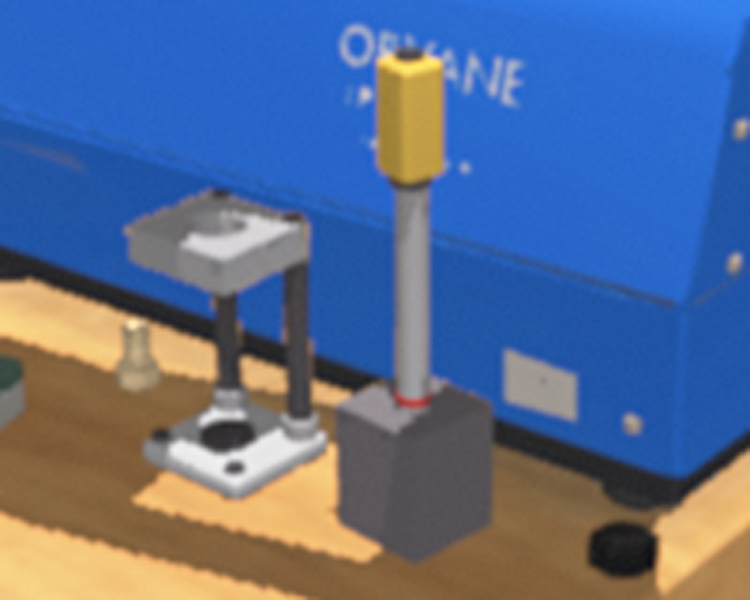

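```bash
python3 - <<'E'
from h import *
for t in ["scene0","wrist0"]:
    s=load(t);W=s["W"]
    hsv=cv2.cvtColor(s["p"],cv2.COLOR_RGB2HSV)
    inb=(W[...,0]>.2)&(W[...,0]<.5)&(W[...,1]>-.5)&(W[...,1]<-.1)
    y=inb&(hsv[...,0]>18)&(hsv[...,0]<32)&(hsv[...,1]>150)&(W[...,2]>.12)
    q=W[y];print(t,"yellow",len(q),np.percentile(q,[1,50,99],axis=0).round(4).tolist())
    for nm,lo,hi in [("plate",.096,.104),("holder",.046,.054),("headtop",.176,.184),("pumptop",.19,.3)]:
        m=(inb&(W[...,2]>lo)&(W[...,2]<hi)).astype(np.uint8)
        n,l,st,c=cv2.connectedComponentsWithStats(m)
        for i in range(1,n):
            if st[i,4]>60:
                q=W[l==i]; r=cv2.minAreaRect(q[:,:2].astype(np.float32)); print(nm,st[i].tolist(),q.mean(0).round(4),np.round(r[0],4),np.round(r[1],4),round(r[2],1))
# pump profile near y -0.35
W=load("scene0")["W"].reshape(-1,3)
for z in np.arange(0.02,0.26,.02):
    q=W[(abs(W[:,2]-z)<.005)&(W[:,1]>-.4)&(W[:,1]<-.25)&(W[:,0]>.33)&(W[:,0]<.6)]
    if len(q): print(round(z,2),np.percentile(q[:,0],[5,50]).round(3))
E
```

```text
scene0 yellow 453 [[0.2981, -0.3852, 0.1409], [0.3022, -0.3813, 0.1613], [0.3137, -0.3703, 0.1801]]
plate [223, 180, 112, 38, 619] [ 0.357  -0.2229  0.1   ] [ 0.3564 -0.2155] [0.2287 0.0088] 90.0
plate [344, 201, 122, 40, 716] [ 0.3828 -0.4245  0.1001] [ 0.4009 -0.4356] [0.0886 0.1815] 52.0
plate [263, 211, 49, 21, 548] [ 0.3015 -0.291   0.0993] [ 0.3042 -0.2888] [0.0528 0.0499] 87.9
holder [224, 210, 40, 17, 164] [ 0.3545 -0.1454  0.05  ] [ 0.3544 -0.1451] [0.0896 0.0049] 89.6
holder [344, 233, 121, 42, 626] [ 0.3841 -0.4283  0.05  ] [ 0.4005 -0.4375] [0.0896 0.1833] 52.2
holder [312, 238, 23, 12, 115] [ 0.3542 -0.3091  0.05  ] [ 0.3539 -0.3098] [0.0061 0.0423] 0.6
holder [319, 261, 42, 20, 454] [ 0.3046 -0.3782  0.0495] [ 0.3093 -0.375 ] [0.043  0.0444] 85.2
headtop [230, 127, 227, 49, 1628] [ 0.3869 -0.3169  0.18  ] [ 0.385 -0.287] [0.083  0.3654] 11.8
headtop [330, 173, 18, 9, 106] [ 0.3059 -0.3773  0.1794] [ 0.3082 -0.3764] [0.0176 0.0178] 68.7
pumptop [237, 47, 222, 115, 9753] [ 0.4246 -0.2802  0.228 ] [ 0.4123 -0.3351] [0.4654 0.2486] 61.7
pumptop [358, 76, 12, 9, 77] [ 0.4686
[... 404 characters left out ...]
77 -0.3781] [0.0039 0.0111] 89.5
holder [258, 0, 90, 86, 195] [ 0.3718 -0.4458  0.0497] [ 0.378  -0.4492] [0.0389 0.0891] 56.4
holder [166, 11, 91, 49, 148] [ 0.3522 -0.3658  0.0502] [ 0.3521 -0.3659] [0.0811 0.002 ] 88.7
holder [174, 57, 61, 68, 1808] [ 0.3081 -0.3764  0.0502] [ 0.3076 -0.3741] [0.0404 0.0403] 82.6
headtop [99, 27, 46, 51, 1334] [ 0.3081 -0.3759  0.1803] [ 0.3076 -0.3744] [0.0185 0.0183] 75.6
pumptop [35, 298, 188, 158, 9582] [ 0.2291 -0.4678  0.2856] [ 0.2237 -0.4671] [0.0272 0.038 ] 25.9
0.02 [0.355 0.356]
0.04 [0.352 0.354]
0.06 [0.352 0.354]
0.08 [0.352 0.354]
0.1 [0.355 0.357]
0.12 [0.36  0.363]
0.14 [0.366 0.368]
0.16 [0.371 0.374]
0.18 [0.378 0.383]
0.2 [0.439 0.482]
```

The holder is near (0.308,-0.375) with yaw about -7°, and the plate centre is near (0.302,-0.290). First I'll turn the jaws along y while lifting, then go above the stands and look again from close.

```bash
cat > goto.py <<'E'
import sys
from h import *
from scipy.spatial.transform import Rotation as R
def goto(x,y,z,yaw=None,tilt_fix=True):
    o=ctrl.get_obs(); q=o["eef_rot"]; r=R.from_quat([q[1],q[2],q[3],q[0]]); m=r.as_matrix()
    yw=np.degrees(np.arctan2(m[1,0],m[0,0]))
    print("t",round(o["time_s"],2),"pos",np.round(o["eef_pos"],4),"yaw",round(yw,2),"tiltz",np.round(m[:,2],4),"F",np.round(o["wrist_force"],1),"op",round(o["opening"],3))
    print("shift tool:",np.round(m.T@(np.array([x,y,z])-o["eef_pos"]),4))
    if yaw is None: yaw=yw
    c,s=np.cos(np.radians(yaw)),np.sin(np.radians(yaw))
    T=np.array([[c,s,0],[s,-c,0],[0,0,-1.]])
    print("turn:",np.round(R.from_matrix(m.T@T).as_rotvec(),4))
if __name__=="__main__": goto(*map(float,sys.argv[1:]))
E
python3 -m pendant '[[[0,0,-0.015,0,0,0.142,-1],[0,0,-0.015,0,0,0.142,-1],[0,0,-0.015,0,0,0.142,-1],[0,0,-0.015,0,0,0.142,-1],[0,0,0,0,0,0,-1]]]'; python3 goto.py 0.28 -0.36 0.32 -97
```

```text
time_s: 0.65
eef_pos: [0.2482, -0.5197, 0.3184]
eef_rot: [-0.001, -0.662, 0.749, -0.002]
wrist_force: [0.1, 0.2, -0.3]
opening: 0.996
t 0.65 pos [ 0.2482 -0.5197  0.3184] yaw -97.07 tiltz [ 9.0e-04 -3.7e-03 -1.0e+00] F [ 0.1  0.2 -0.3] op 0.996
shift tool: [-0.1624 -0.0119 -0.0021]
turn: [-0.0014 -0.0035 -0.0012]
```

```bash

python3 -m pendant '[[[-0.03,-0.001,0,0,0,0,-1],[-0.03,-0.001,0,0,0,0,-1],[-0.03,-0.001,0,0,0,0,-1],[-0.03,-0.001,0,0,0,0,-1],[-0.03,-0.001,0,0,0,0,-1],[-0.02,0,0,0,0,0,-1],[0,0,0,0,0,0,-1],[0,0,0,0,0,0,-1]]]'; python3 -c "
from h import *
s=snap('wrist','wrist1'); import goto; goto.goto(.3,-.37,.25,-97)"
```

```text
time_s: 1.45
eef_pos: [0.2736, -0.3507, 0.3159]
eef_rot: [-0.0, -0.664, 0.748, -0.0]
wrist_force: [-0.7, 0.6, 0.5]
opening: 1.004
t 1.5 pos [ 0.2735 -0.3512  0.3159] yaw -96.9 tiltz [-2.e-04 -1.e-04 -1.e+00] F [-0.3 -0.1  0.4] op 1.001
shift tool: [ 0.0155 -0.0286  0.0659]
turn: [ 0.0002 -0.0002  0.0018]
```

View pics/wrist1.png

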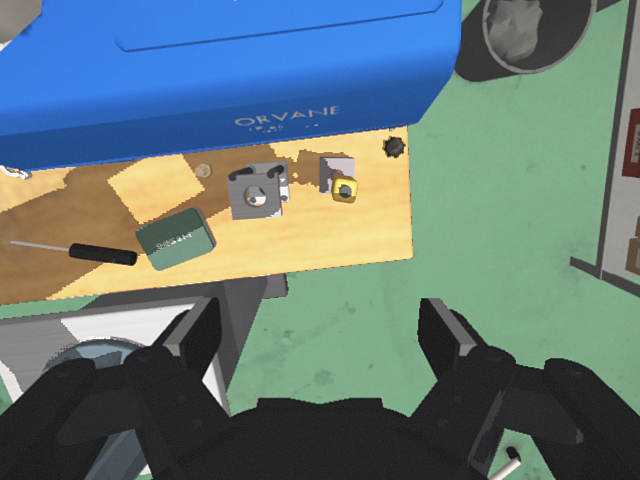

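The wrist view shows the probe head at (345,187), the plate with its hole at (257,193), the holder at (337,173), the nipple at (203,170) and the knob at (394,147). Now I'll fit these.

```bash
cat > fit.py <<'E'
from h import *
def comps(t):
    s=load(t);W=s["W"]
    inb=(W[...,0]>.2)&(W[...,0]<.4)&(W[...,1]>-.45)&(W[...,1]<-.2)
    for nm,lo,hi in [("plate",.097,.1015),("holder",.047,.053),("headtop",.176,.184)]:
        m=(inb&(W[...,2]>lo)&(W[...,2]<hi)).astype(np.uint8)
        n,l,st,c=cv2.connectedComponentsWithStats(m)
        for i in range(1,n):
            if st[i,4]>60:
                q=W[l==i]; r=cv2.minAreaRect(q[:,:2].astype(np.float32)); print(nm,st[i].tolist(),q.mean(0).round(4),np.round(r[0],4),np.round(r[1],4),round(r[2],1))
                if nm=="plate":
                    # hole: contour inside
                    cs,h=cv2.findContours((l==i).astype(np.uint8),cv2.RETR_CCOMP,cv2.CHAIN_APPROX_NONE)
                    for k,cc in enumerate(cs):
                        if h[0][k][3]>=0 and len(cc)>15:
                            X=ray_at_z(s,cc.reshape(-1,2),0.1)[:,:2]
                            A=np.c_[2*X,np.ones(len(X))]; b=(X**2).sum(1); sol=np.linalg.lstsq(A,b,rcond=None)[0]
                            print("  hole",sol[:2].round(4),"r",np.sqrt(sol[2]+sol[:2]@sol[:2]).round(4))
if __name__=="__main__":
    import sys; comps(sys.argv[1])
E
python3 fit.py wrist1; python3 - <<'E'
import cv2
a=cv2.imread("pics/wrist1.png")[130:240,210:380]; cv2.imwrite("pics/w1c.png",cv2.resize(a,(765,495),interpolation=cv2.INTER_CUBIC))
E
```

```text
plate [361, 120, 54, 9, 90] [ 0.3545 -0.4248  0.0993] [ 0.3545 -0.4248] [0.0019 0.0496] 0.0
plate [299, 127, 61, 9, 100] [ 0.3547 -0.3693  0.0994] [ 0.3547 -0.3693] [0.0573 0.0018] 89.6
plate [155, 135, 143, 19, 222] [ 0.3547 -0.2694  0.0993] [ 0.3547 -0.2694] [0.1385 0.0017] 90.0
plate [227, 171, 55, 49, 1701] [ 0.3018 -0.2882  0.1002] [ 0.3027 -0.2879] [0.0504 0.0464] 86.8
  hole [ 0.3018 -0.2884] r 0.0111
holder [319, 158, 36, 36, 799] [ 0.3131 -0.3714  0.0504] [ 0.3077 -0.3742] [0.0397 0.0392] 83.2
headtop [87, 62, 360, 62, 4852] [ 0.3812 -0.3286  0.1801] [ 0.3813 -0.3249] [0.0102 0.2498] 0.2
headtop [333, 178, 25, 26, 521] [ 0.3084 -0.3739  0.1804] [ 0.3078 -0.3741] [0.0179 0.0179] 75.2
```

View pics/w1c.png

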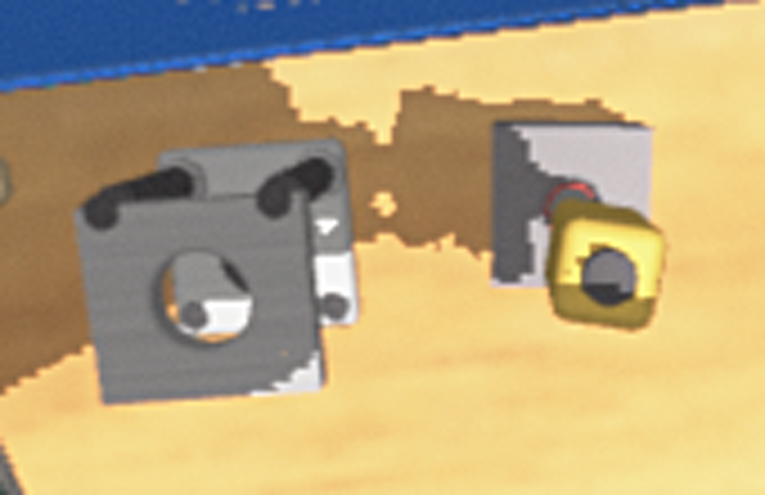

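The measurements agree: hole (0.3018,-0.2884), head (0.3078,-0.3741), with the head sides at -104.8°. I'll move over the head and align.

```bash

python3 -m pendant '[[[0,0,0,0,0,0.069,-1],[0,0,0,0,0,0.069,-1],[0,0,0,0,0,0,-1]]]'; python3 goto.py 0.3078 -0.3741 0.225 -104.8
```

```text
time_s: 1.8
eef_pos: [0.2733, -0.3516, 0.3159]
eef_rot: [0.0, -0.609, 0.793, 0.0]
wrist_force: [0.4, -0.1, -0.8]
opening: 0.996
t 1.8 pos [ 0.2733 -0.3516  0.3159] yaw -104.94 tiltz [-3.e-04  5.e-04 -1.e+00] F [ 0.4 -0.1 -0.8] op 0.996
shift tool: [ 0.0129 -0.0391  0.0909]
turn: [ 0.0005  0.0004 -0.0025]
```

```bash

python3 -m pendant '[[[0.0065,-0.0195,0.01,0,0,0,-1],[0.0065,-0.0195,0.01,0,0,0,-1],[0,0,0.025,0,0,0,-1],[0,0,0.025,0,0,0,-1],[0,0,0.02,0,0,0,-1],[0,0,0,0,0,0,-1],[0,0,0,0,0,0,-1]]]'; python3 -c "
from h import *
s=snap('wrist','wrist2'); import goto; goto.goto(.3078,-.3741,.168,-104.8)"; python3 fit.py wrist2 | grep -v plate
```

```text
time_s: 2.5
eef_pos: [0.3078, -0.3737, 0.2263]
eef_rot: [0.0, -0.61, 0.793, 0.0]
wrist_force: [0.1, -0.2, 0.6]
opening: 1.0
t 2.55 pos [ 0.3081 -0.3742  0.2272] yaw -104.87 tiltz [ 4.e-04 -1.e-03 -1.e+00] F [-0.3 -0.2  0.1] op 0.993
shift tool: [-0.      0.0003  0.0592]
turn: [-0.0007 -0.0008 -0.0012]
  hole [ 0.3024 -0.2887] r 0.0108
  hole [ 0.3237 -0.2698] r 0.0031
holder [295, 201, 50, 49, 1493] [ 0.3106 -0.3751  0.0503] [ 0.3076 -0.3742] [0.04   0.0404] 82.7
headtop [0, 86, 443, 143, 7847] [ 0.3811 -0.3451  0.1802] [ 0.3813 -0.3366] [0.0098 0.2267] 0.1
headtop [304, 263, 34, 33, 1003] [ 0.3094 -0.3745  0.1803] [ 0.3082 -0.3742] [0.018  0.0177] 74.9
```

View pics/wrist2.png

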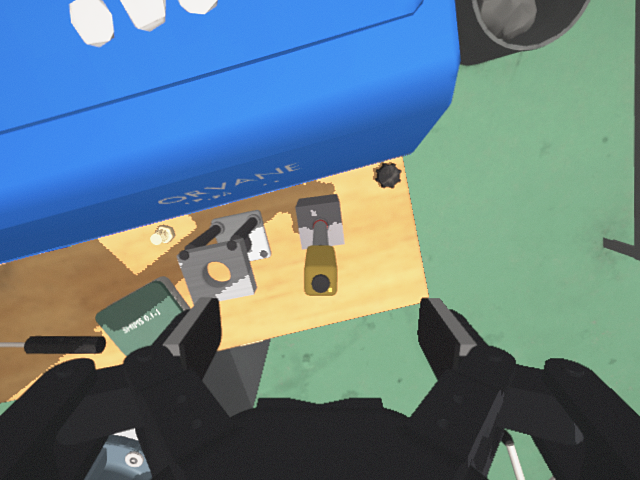

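The head sits at (320,283), midway between the fingers (220 and 420) and square to them, so I'll descend and close.

```bash

python3 -m pendant '[[[0,0,0.015,0,0,0,-1],[0,0,0.015,0,0,0,-1],[0,0,0.015,0,0,0,-1],[0,0,0.014,0,0,0,-1],[0,0,0,0,0,0,-1],[0,0,0,0,0,0,-0.5],[0,0,0,0,0,0,0],[0,0,0,0,0,0,0.3]]]'; python3 -c "
from h import *
s=snap('wrist','wrist3'); import goto; goto.goto(.3078,-.3741,.168,-104.8)"
```

```text
time_s: 3.35
eef_pos: [0.3083, -0.374, 0.1685]
eef_rot: [-0.0, -0.609, 0.793, -0.001]
wrist_force: [-0.4, -0.2, -0.0]
opening: 0.514
t 3.4 pos [ 0.3082 -0.3738  0.1682] yaw -104.9 tiltz [ 7.0e-04 -1.5e-03 -1.0e+00] F [-0.5  0.5 -0.7] op 0.426
shift tool: [0.0004 0.0004 0.0002]
turn: [-0.0011 -0.0013 -0.0018]
```

View pics/wrist3.png

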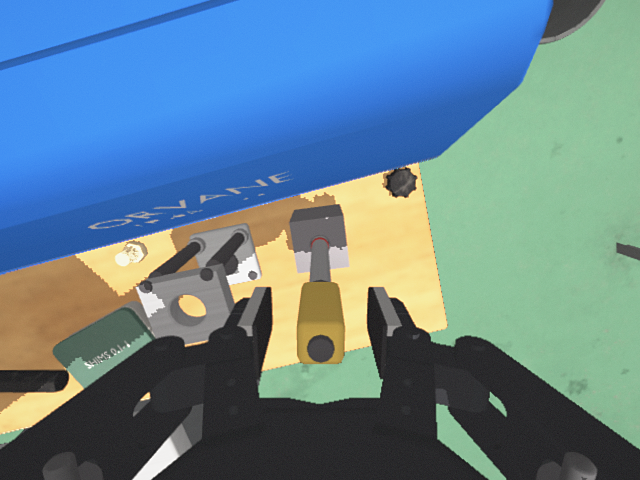

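The head (320,325) is centred between the pads, so I'll shut the gripper.

```bash

python3 -m pendant '[[[0,0,0,0,0,0,0.6],[0,0,0,0,0,0,1],[0,0,0,0,0,0,1],[0,0,0,0,0,0,1],[0,0,0,0,0,0,1],[0,0,0,0,0,0,1]]]'; python3 -c "
from h import *
import goto; goto.goto(.3078,-.3741,.23,-104.8)"
```

```text
time_s: 4.0
eef_pos: [0.3082, -0.3738, 0.1679]
eef_rot: [-0.0, -0.609, 0.793, -0.001]
wrist_force: [-0.4, -0.1, 5.1]
opening: 0.203
t 4.0 pos [ 0.3082 -0.3738  0.1679] yaw -104.91 tiltz [ 4.0e-04 -1.1e-03 -1.0e+00] F [-0.4 -0.1  5.1] op 0.203
shift tool: [ 0.0005  0.0002 -0.0621]
turn: [-0.0007 -0.0009 -0.0019]
```

```bash

python3 -m pendant '[[[0,0,-0.005,0,0,0,1],[0,0,-0.01,0,0,0,1],[0,0,-0.015,0,0,0,1],[0,0,-0.015,0,0,0,1],[0,0,-0.015,0,0,0,1],[0,0,-0.015,0,0,0,1],[0,0,-0.015,0,0,0,1],[0,0,-0.015,0,0,0,1],[0,0,-0.015,0,0,0,1],[0,0,-0.005,0,0,0,1]]]'
python3 -m pendant '[[[0,0,0,0,0,0,1],[0,0,0,0,0,0,1],[0,0,0,0,0,0,1],[0,0,0,0,0,0,1]]]'; python3 -c "
from h import *
s=snap('wrist','wrist4'); import goto; goto.goto(.3018,-.2884,.293,-104.8);s=snap('scene','scene4');snap('top','top4')"
```

```text
time_s: 5.0
eef_pos: [0.3082, -0.3736, 0.2942]
eef_rot: [-0.0, -0.609, 0.793, -0.001]
wrist_force: [0.5, 0.4, -0.4]
opening: 0.204
time_s: 5.4
eef_pos: [0.3078, -0.3729, 0.2915]
eef_rot: [0.0, -0.609, 0.793, 0.001]
wrist_force: [-0.4, -0.2, -1.0]
opening: 0.205
t 5.45 pos [ 0.3078 -0.373   0.2916] yaw -104.91 tiltz [-5.0e-04  1.2e-03 -1.0e+00] F [ 0.2 -0.3 -0.7] op 0.204
shift tool: [-0.0802  0.0276 -0.0013]
turn: [ 0.0008  0.001  -0.0019]
```

View pics/wrist4.png

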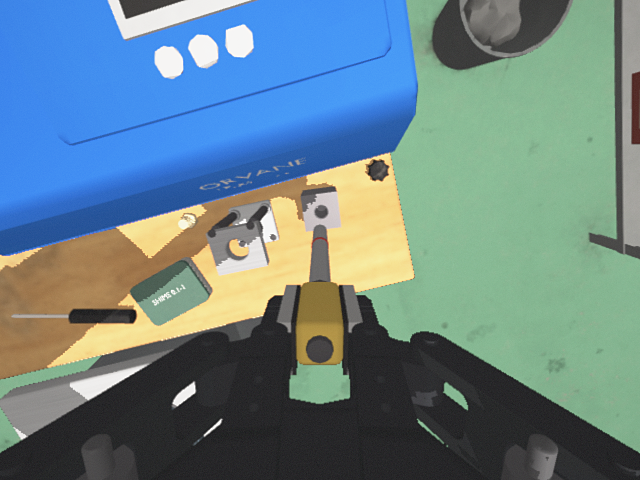

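View pics/scene4.png

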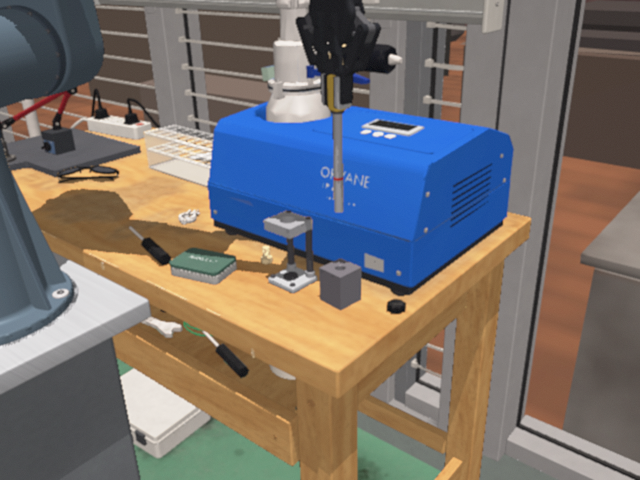

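View pics/top4.png

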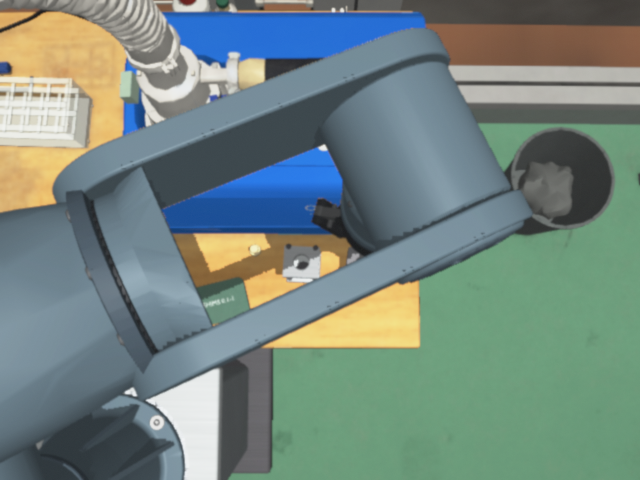

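The probe is out of the holder and held (head at (320,325) in the wrist view, tip near (320,228)). In the scene view it hangs upright from (338,100) to (339,212). I'll move it over the hole at this height and then measure the rod axis.

```bash

python3 -m pendant '[[[-0.01,0.0035,0,0,0,0,1],[-0.015,0.005,0,0,0,0,1],[-0.015,0.005,0,0,0,0,1],[-0.015,0.005,0,0,0,0,1],[-0.015,0.005,0,0,0,0,1],[-0.01,0.004,0,0,0,0,1],[0,0,0,0,0,0,1],[0,0,0,0,0,0,1],[0,0,0,0,0,0,1],[0,0,0,0,0,0,1]]]'; python3 -c "
from h import *
s=snap('wrist','wrist5'); import goto; goto.goto(.3018,-.2884,.293,-104.8);s=snap('scene','scene5')"
python3 - <<'E'
import cv2
a=cv2.imread("pics/wrist5.png")[150:350,220:420]; cv2.imwrite("pics/w5c.png",cv2.resize(a,(600,600),interpolation=cv2.INTER_CUBIC))
a=cv2.imread("pics/scene5.png")[80:320,230:350]; cv2.imwrite("pics/s5c.png",cv2.resize(a,(300,600),interpolation=cv2.INTER_CUBIC))
E
```

```text
time_s: 6.55
eef_pos: [0.3019, -0.2894, 0.2922]
eef_rot: [-0.0, -0.609, 0.793, 0.0]
wrist_force: [-0.9, -0.4, -0.8]
opening: 0.199
t 6.6 pos [ 0.302  -0.2893  0.2922] yaw -104.94 tiltz [-1.e-04  1.e-04 -1.e+00] F [ 0.5  0.3 -1.6] op 0.204
shift tool: [-0.0009  0.0004 -0.0008]
turn: [ 0.0002  0.0001 -0.0024]
```

View pics/w5c.png

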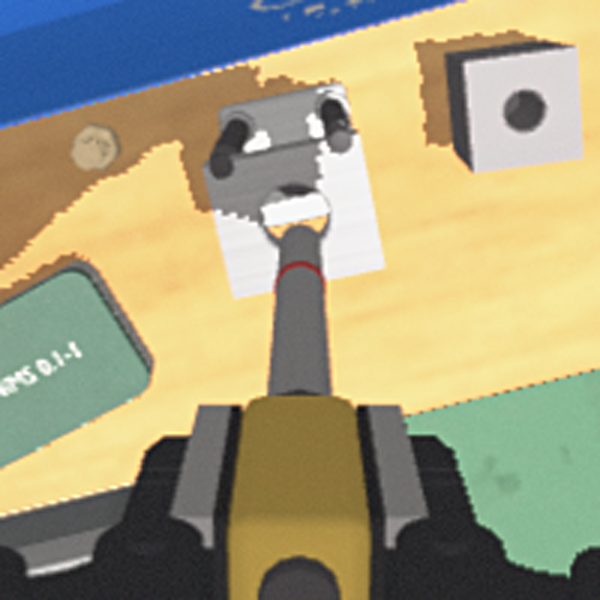

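View pics/s5c.png

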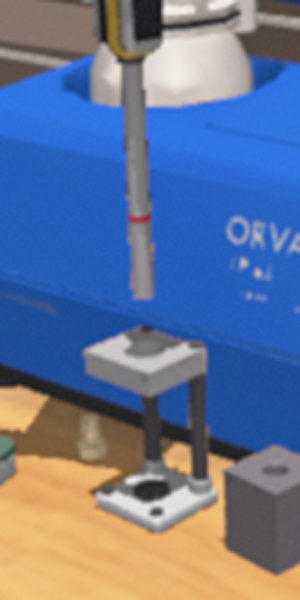

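```bash
cat > rod.py <<'E'
from h import *
import sys
def plane(tag,c,zlo,zhi,rad=.012,ret=False):
    s=load(tag);W=s["W"]
    m=(np.hypot(W[...,0]-c[0],W[...,1]-c[1])<rad)&(W[...,2]>zlo)&(W[...,2]<zhi)
    rows=np.where(m.sum(1)>=3)[0]; pts=[]
    for r in rows:
        u=np.where(m[r])[0]
        if u.max()-u.min()+1==len(u): pts.append(((u.min()+u.max())/2,r,len(u)))
    pts=np.array(pts)
    l=cv2.fitLine(pts[:,:2].astype(np.float32),cv2.DIST_HUBER,0,.01,.01).ravel()
    a=l[2:]-l[:2]*40; b=l[2:]+l[:2]*40
    n=cv2.undistortPoints(np.array([a,b],float).reshape(-1,1,2),s["K"],s["D"]).reshape(-1,2)
    R=s["M"][:3,:3];C=-R.T@s["M"][:3,3]; d=np.c_[n,np.ones(2)]@R
    N=np.cross(d[0],d[1]);N/=np.linalg.norm(N)
    # circle fit on depth, radius known 6mm
    P=W[m]; 
    from scipy.optimize import least_squares
    def f(x): 
        ax=np.array([x[2],x[3],1]);ax/=np.linalg.norm(ax); q=P-np.array([x[0],x[1],.15]); return np.linalg.norm(q-np.outer(q@ax,ax),axis=1)-.006
    r=least_squares(f,[c[0],c[1],0,0],loss="soft_l1",f_scale=.001)
    print(tag,"rows",len(pts),"w",pts[:,2].mean().round(1),"zmin/max",P[:,2].min().round(4),P[:,2].max().round(4),"| cyl axis@z.15",r.x[:2].round(4),"tilt",r.x[2:].round(4),"rms",np.sqrt(np.mean(r.fun**2)).round(5))
    return N,N@C
def line(tags,c,zlo,zhi):
    pl=[plane(t,c,zlo,zhi) for t in tags]
    A=np.array([p[0] for p in pl]);b=np.array([p[1] for p in pl])
    out=[]
    for z in (zlo-.005,(zlo+zhi)/2,zhi):
        xy=np.linalg.solve(A[:,:2],b-A[:,2]*z); out.append(xy); print("axis z=%.3f"%z,xy.round(4))
    print("tilt",((out[2]-out[0])/(zhi-zlo+.005)).round(4))
if __name__=="__main__":
    line(sys.argv[1].split(","),list(map(float,sys.argv[2:4])),float(sys.argv[4]),float(sys.argv[5]))
E
python3 rod.py scene5,wrist5 .302 -.2893 .13 .25; python3 fit.py wrist5|grep -A1 plate; python3 fit.py scene5 | grep -A1 plate;python3 fit.py wrist4|grep -A1 plate
```

```text
scene5 rows 84 w 9.1 zmin/max 0.1318 0.2498 | cyl axis@z.15 [ 0.3031 -0.2898] tilt [0.0016 0.0012] rms 0.00107
wrist5 rows 47 w 16.9 zmin/max 0.1336 0.25 | cyl axis@z.15 [ 0.3014 -0.2895] tilt [0.0004 0.003 ] rms 0.00019
axis z=0.125 [ 0.3028 -0.29  ]
axis z=0.190 [ 0.3031 -0.2899]
axis z=0.250 [ 0.3033 -0.2897]
tilt [0.0035 0.0023]
plate [423, 119, 55, 16, 72] [ 0.355  -0.4225  0.0993] [ 0.3551 -0.422 ] [0.002  0.0473] 0.9
plate [321, 142, 75, 21, 91] [ 0.3548 -0.3387  0.0993] [ 0.3548 -0.3391] [0.0683 0.0014] 89.9
plate [288, 193, 60, 57, 1662] [ 0.3038 -0.2883  0.1002] [ 0.3028 -0.2879] [0.05   0.0473] 87.3
holder [374, 165, 41, 43, 1302] [ 0.308  -0.374   0.0503] [ 0.3076 -0.3741] [0.0403 0.04  ] 83.0
plate [267, 195, 142, 43, 461] [ 0.3568 -0.3368  0.0992] [ 0.3563 -0.3252] [0.2494 0.0071] 89.9
plate [263, 211, 49, 21, 500] [ 0.3015 -0.2902  0.0996] [ 0.3036 -0.2887] [0.0526 0.0481] 88.1
  hole [ 0.3    -0.2911] r 0.0105
plate [249, 172, 62, 17, 72] [ 0.3548 -0.3467  0.0991] [ 0.3547 -0.3471] [0.0016 0.0583] 0.1
plate [206, 223, 62, 53, 1774] [ 0.3018 -0.2884  0.1002] [ 0.3024 -0.2879] [0.0507 0.0457] 86.6
  hole [ 0.3021 -0.2887] r 0.011
```

In the wrist view the rod is upright at (0.3014,-0.2895) and the hole is at about (0.3019,-0.2885). The scene camera has a small bias. I'll correct by about 1 mm and go down close to the plate to check.

```bash
python3 goto.py 0.3025 -0.2882 0.270; 
python3 -m pendant '[[[-0.0012,0.0003,0.005,0,0,0,1],[0,0,0.008,0,0,0,1],[0,0,0.007,0,0,0,1],[0,0,0,0,0,0,1],[0,0,0,0,0,0,1],[0,0,0,0,0,0,1],[0,0,0,0,0,0,1]]]'; python3 -c "
from h import *
s=snap('wrist','wrist6'); import goto; goto.goto(.3025,-.2882,.215,-104.9);s=snap('scene','scene6')"
python3 rod.py scene6,wrist6 .302 -.2885 .114 .23; python3 fit.py wrist6|grep -A1 plate; python3 fit.py scene6|grep -A1 plate
python3 - <<'E'
import cv2
a=cv2.imread("pics/wrist6.png")[180:300,260:380]; cv2.imwrite("pics/w6c.png",cv2.resize(a,(600,600),interpolation=cv2.INTER_CUBIC))
a=cv2.imread("pics/scene6.png")[180:260,240:320]; cv2.imwrite("pics/s6c.png",cv2.resize(a,(600,600),interpolation=cv2.INTER_CUBIC))
E
```

```text
t 6.65 pos [ 0.3019 -0.2893  0.2922] yaw -104.93 tiltz [-2.e-04  3.e-04 -1.e+00] F [-0.4  0.1 -1.3] op 0.201
shift tool: [-0.0012 -0.0003  0.0222]
turn: [0.0003 0.0002 0.    ]
time_s: 7.35
eef_pos: [0.3021, -0.2878, 0.2726]
eef_rot: [-0.0, -0.609, 0.793, -0.0]
wrist_force: [0.8, -0.1, -0.8]
opening: 0.199
t 7.4 pos [ 0.3021 -0.2878  0.2726] yaw -104.91 tiltz [ 3.e-04 -5.e-04 -1.e+00] F [ 0.2 -1.  -1.3] op 0.204
shift tool: [ 0.0003 -0.0005  0.0576]
turn: [-0.0004 -0.0004 -0.0001]
scene6 rows 80 w 9.0 zmin/max 0.1141 0.2298 | cyl axis@z.15 [ 0.3035 -0.2882] tilt [-0.0025 -0.0003] rms 0.00109
wrist6 rows 43 w 16.8 zmin/max 0.1144 0.23 | cyl axis@z.15 [ 0.3016 -0.2879] tilt [0.0003 0.0033] rms 0.00019
axis z=0.109 [ 0.3032 -0.2886]
axis z=0.172 [ 0.3033 -0.2884]
axis z=0.230 [ 0.3034 -0.2882]
tilt [0.002  0.0037]
plate [296, 134, 133, 38, 172] [ 0.3548 -0.3388  0.0993] [ 0.3548 -0.3377] [0.1138 0.0015] 89.9
plate [238, 171, 57, 16, 73] [ 0.3549 -0.2538  0.0994] [ 0.3549 -0.2542] [0.0014 0.0503] 0.1
plate [287, 196, 65, 60, 1908] [ 0.304  -0.2885  0.1003] [ 0.303  -0.2879] [0.0502 0.0465] 87.4
holder [379, 167, 42, 44, 1438] [ 0.3081 -0.3739  0.0503] [ 0.3077 -0.374 ] [0.0401 0.0401] 82.8
plate [291, 202, 117, 36, 393] [ 0.3568 -0.3556  0.0993] [ 0.3566 -0.3481] [0.2036 0.0063] 89.6
plate [263, 213, 49, 19, 486] [ 0.3012 -0.291   0.0994] [ 0.3027 -0.2883] [0.0529 0.0481] 88.8
  hole [ 0.3006 -0.2907] r 0.0108
```

View pics/w6c.png

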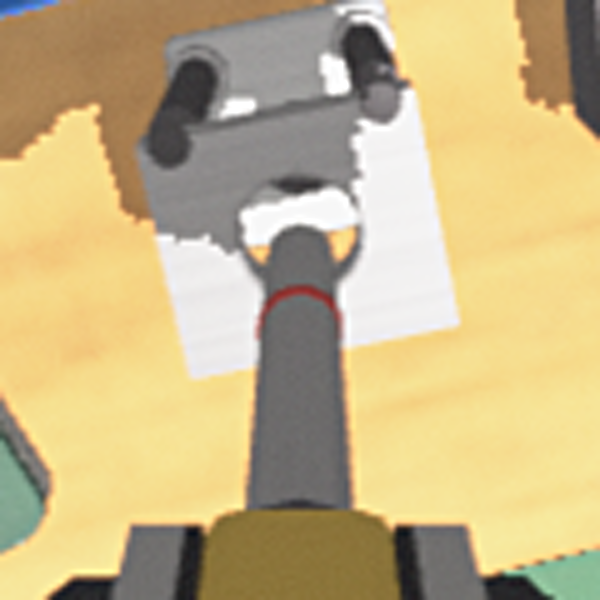

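View pics/s6c.png

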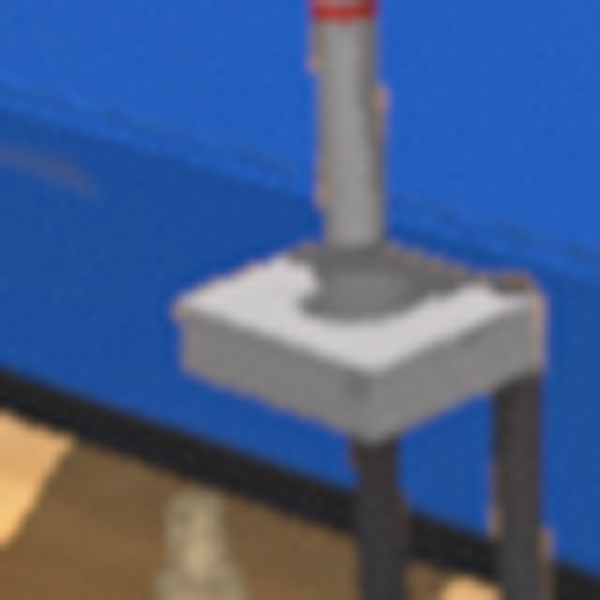

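In both views the rod is over the hole to within about 0.6 mm. I'll lower it halfway and check again.

```bash

python3 -m pendant '[[[0.0004,-0.0003,0.004,0,0,0,1],[0,0,0.006,0,0,0,1],[0,0,0.006,0,0,0,1],[0,0,0.006,0,0,0,1],[0,0,0.005,0,0,0,1],[0,0,0,0,0,0,1],[0,0,0,0,0,0,1],[0,0,0,0,0,0,1]]]'; python3 -c "
from h import *
s=snap('wrist','wrist7'); import goto; goto.goto(.3023,-.2882,.215,-104.9);s=snap('scene','scene7')"
python3 rod.py scene7,wrist7 .302 -.2885 .105 .20; python3 fit.py wrist7|grep -A1 plate
python3 - <<'E'
import cv2
a=cv2.imread("pics/wrist7.png")[180:300,260:380]; cv2.imwrite("pics/w7c.png",cv2.resize(a,(600,600),interpolation=cv2.INTER_CUBIC))
a=cv2.imread("pics/scene7.png")[180:260,240:320]; cv2.imwrite("pics/s7c.png",cv2.resize(a,(600,600),interpolation=cv2.INTER_CUBIC))
E
```

```text
time_s: 8.25
eef_pos: [0.3023, -0.2883, 0.2456]
eef_rot: [-0.0, -0.609, 0.793, -0.0]
wrist_force: [-0.4, -0.5, -0.5]
opening: 0.202
t 8.3 pos [ 0.3023 -0.2883  0.2456] yaw -104.9 tiltz [ 3.e-04 -5.e-04 -1.e+00] F [-0.1 -0.  -0.6] op 0.205
shift tool: [-0.0001  0.      0.0306]
turn: [-0.0004 -0.0004 -0.0001]
scene7 rows 65 w 8.9 zmin/max 0.1052 0.1999 | cyl axis@z.15 [ 0.3036 -0.2888] tilt [0.0027 0.0027] rms 0.00113
wrist7 rows 41 w 17.0 zmin/max 0.1051 0.2 | cyl axis@z.15 [ 0.3018 -0.2883] tilt [-0.0002  0.0032] rms 0.00019
axis z=0.100 [ 0.3035 -0.2891]
axis z=0.152 [ 0.3036 -0.2888]
axis z=0.200 [ 0.3038 -0.2886]
tilt [0.0031 0.0048]
plate [196, 126, 269, 74, 375] [ 0.3549 -0.3088  0.0992] [ 0.3549 -0.3076] [0.0021 0.2131] 0.1
plate [284, 201, 71, 65, 2287] [ 0.304  -0.2882  0.1003] [ 0.3028 -0.2879] [0.05   0.0474] 87.3
  hole [ 0.3228 -0.2703] r 0.003
```

View pics/w7c.png

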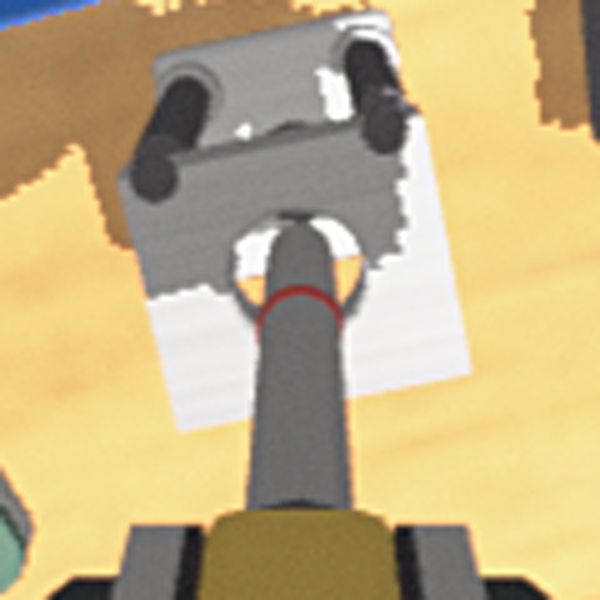

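View pics/s7c.png

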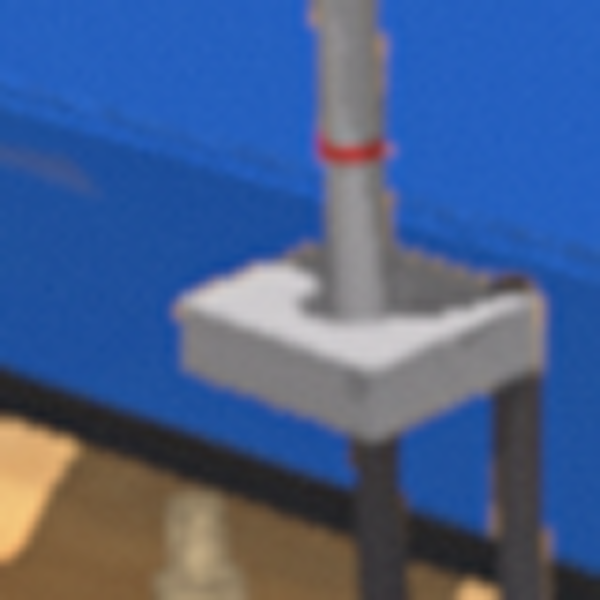

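The tip is in the hole and centred: in the wrist crop the hole spans columns 233–365 and the rod is at 300. Force is about 0. I'll lower the remaining 30.5 mm.

```bash

python3 -m pendant '[[[0,0,0.005,0,0,0,1],[0,0,0.006,0,0,0,1],[0,0,0.006,0,0,0,1],[0,0,0.006,0,0,0,1],[0,0,0.005,0,0,0,1],[0,0,0.0025,0,0,0,1],[0,0,0,0,0,0,1],[0,0,0,0,0,0,1],[0,0,0,0,0,0,1]]]'; python3 -c "
from h import *
s=snap('wrist','wrist8'); import goto; goto.goto(.3023,-.2882,.215,-104.9);s=snap('scene','scene8')"
python3 rod.py scene8,wrist8 .302 -.2885 .105 .175; python3 fit.py wrist8|grep -A1 plate
python3 - <<'E'
import cv2
from h import *
a=cv2.imread("pics/wrist8.png")[180:300,260:380]; cv2.imwrite("pics/w8c.png",cv2.resize(a,(600,600),interpolation=cv2.INTER_CUBIC))
a=cv2.imread("pics/scene8.png")[180:260,240:320]; cv2.imwrite("pics/s8c.png",cv2.resize(a,(600,600),interpolation=cv2.INTER_CUBIC))
for t in ["wrist8","scene8"]:
    s=load(t);h=cv2.cvtColor(s["p"],cv2.COLOR_RGB2HSV)
    W=s["W"];m=(np.hypot(W[...,0]-.302,W[...,1]+.2885)<.01)&((h[...,0]<8)|(h[...,0]>172))&(h[...,1]>110)
    if m.any(): print(t,"ring z",m.sum(),np.percentile(W[m][:,2],[0,10,50,90,100]).round(4))
E
```

```text
time_s: 9.25
eef_pos: [0.3023, -0.2883, 0.2151]
eef_rot: [-0.0, -0.609, 0.793, -0.0]
wrist_force: [0.2, -0.4, -0.0]
opening: 0.2
t 9.3 pos [ 0.3023 -0.2883  0.2151] yaw -104.91 tiltz [ 3.e-04 -5.e-04 -1.e+00] F [ 0.6 -1.4 -1.8] op 0.202
shift tool: [-0.0001  0.      0.0001]
turn: [-0.0005 -0.0004 -0.0001]
scene8 rows 48 w 8.9 zmin/max 0.1051 0.1748 | cyl axis@z.15 [ 0.3036 -0.2887] tilt [-0.0023  0.0001] rms 0.00112
wrist8 rows 35 w 18.1 zmin/max 0.1051 0.1749 | cyl axis@z.15 [ 0.3018 -0.2882] tilt [0.0011 0.003 ] rms 0.00018
axis z=0.100 [ 0.3034 -0.2889]
axis z=0.140 [ 0.3035 -0.2888]
axis z=0.175 [ 0.3036 -0.2887]
tilt [0.0033 0.0025]
plate [493, 108, 47, 15, 77] [ 0.355  -0.4342  0.0994] [ 0.3549 -0.4344] [0.0289 0.0018] 89.0
plate [392, 127, 76, 23, 127] [ 0.3549 -0.3785  0.0992] [ 0.3547 -0.3784] [0.0021 0.051 ] 1.1
plate [179, 151, 207, 56, 305] [ 0.355  -0.2765  0.0993] [ 0.355  -0.2743] [0.1475 0.0017] 89.9
plate [279, 208, 79, 72, 2857] [ 0.304  -0.2886  0.1003] [ 0.3031 -0.2879] [0.0501 0.0472] 87.3
  hole [ 0.3214 -0.3077] r 0.0031
wrist8 ring z 30 [0.0968 0.0991 0.1014 0.1027 0.1033]
scene8 ring z 14 [0.1    0.1002 0.1011 0.1023 0.1036]
```

View pics/w8c.png

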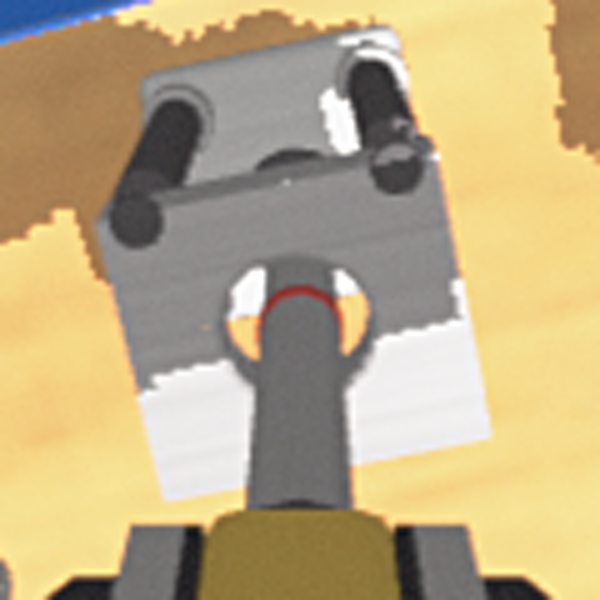

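View pics/s8c.png

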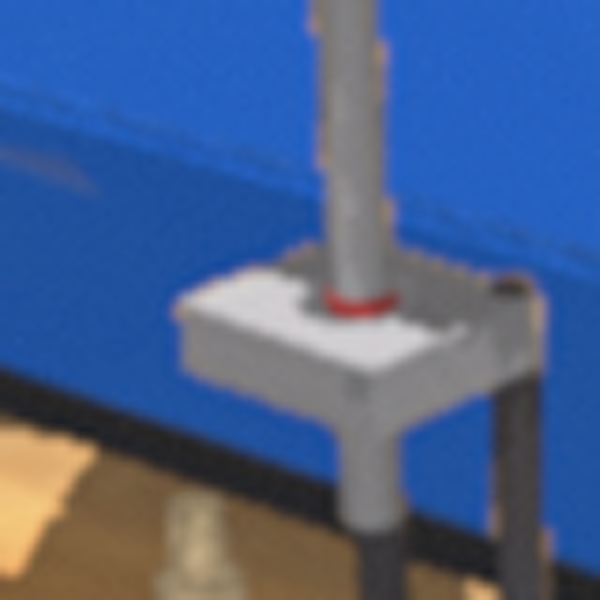

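```bash
python3 - <<'E'
from h import *
t=np.linspace(0,2*np.pi,60)
def ov(tag,box,sc,out,cx):
    s=load(tag); a=s["p"][box[1]:box[3],box[0]:box[2],::-1].copy(); a=cv2.resize(a,None,fx=sc,fy=sc,interpolation=cv2.INTER_CUBIC)
    for (c,r,z,col) in cx:
        u=proj(s,np.c_[c[0]+r*np.cos(t),c[1]+r*np.sin(t),0*t+z])
        u=((u-[box[0],box[1]]+.5)*sc-.5)
        cv2.polylines(a,[np.round(u).astype(np.int32)],True,col,1)
    cv2.imwrite(out,a)
h=(.3019,-.2885)
A=[(h,.011,.1,(0,255,0)),(h,.006,.1,(255,0,255)),(h,.006,.055,(0,255,255))]
ov("scene4",(250,195,330,255),8,"pics/ov_s4.png",A[:1])
ov("scene8",(250,195,330,255),8,"pics/ov_s8.png",A)
ov("wrist8",(270,215,370,290),8,"pics/ov_w8.png",A[:2])
E
```

```text
(no output)
```

View pics/ov_s4.png

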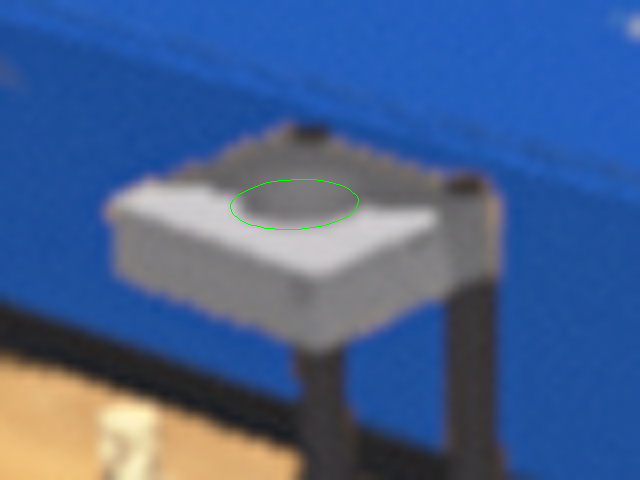

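View pics/ov_s8.png

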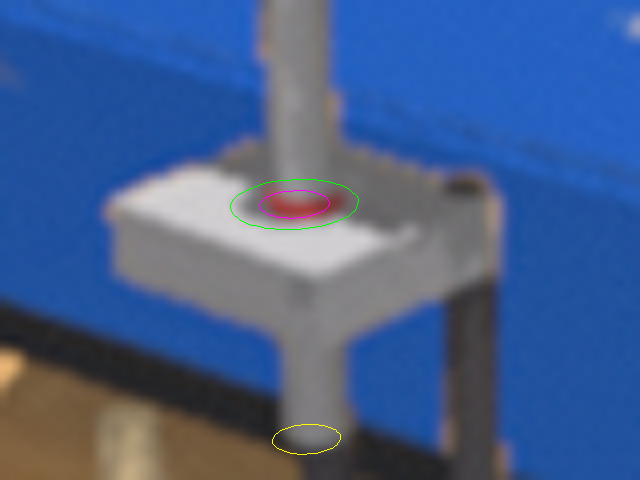

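View pics/ov_w8.png

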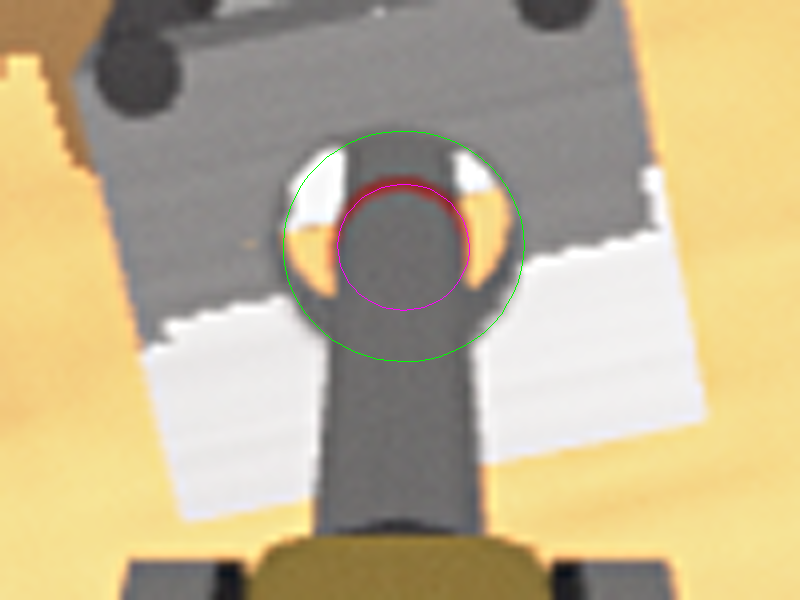

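The projected hole and rod circles match both views. The rod is concentric to within about 1 mm, and the ring is level with the plate. The arm is still, so I'll hand in.

```bash
python3 -m pendant '[[[0,0,0,0,0,0,1],[0,0,0,0,0,0,1],[0,0,0,0,0,0,1]]]'; python3 -c "
from h import *
a=load('scene4')['p'].astype(int);b=load('scene8')['p'].astype(int);z=load('scene0')['p'].astype(int)
for n,(u,v) in dict(nipple=(266,254),knob=(397,306)).items(): print(n,abs(b[v-6:v+7,u-9:u+10]-a[v-6:v+7,u-9:u+10]).mean().round(1))
o=ctrl.get_obs();print(o['time_s'],np.abs(o['dq']).max(),o['opening'])
print(ctrl.hand_in())"
```

```text
time_s: 9.65
eef_pos: [0.3022, -0.2881, 0.2148]
eef_rot: [-0.0, -0.609, 0.793, -0.0]
wrist_force: [0.2, 0.2, -1.4]
opening: 0.204
nipple 63.3
knob 1.9
9.65 0.0006363107638162901 0.20409397638032784
the job is handed in; nothing more can be done
None
```

```bash
python3 -c "
import cv2,numpy as np
cv2.imwrite('pics/nip.png',np.hstack([cv2.resize(cv2.imread(f'pics/scene{i}.png')[235:275,245:290],(250,222),interpolation=cv2.INTER_CUBIC) for i in (0,4,8)]))
from h import *
for t in ['wrist1','wrist8']:
    W=load(t)['W'];m=(W[...,2]>.02)&(W[...,2]<.027)&(W[...,0]>.28)&(W[...,0]<.35)&(W[...,1]>-.25)&(W[...,1]<-.15);print(t,m.sum(),np.median(W[m],axis=0).round(4))"
```

```text
wrist1 189 [ 0.2858 -0.1933  0.0229]
wrist8 294 [ 0.2858 -0.1938  0.0226]
```

View pics/nip.png

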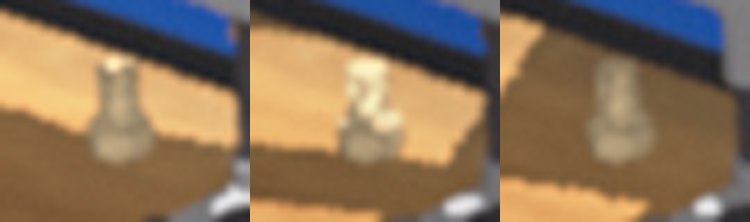

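I gripped the probe by its yellow head, lifted it straight out of the holder and carried it over the guide hole. I then lowered it in stages and handed the job in at 9.65 s, still holding it; hand-in reports no verdict.

**Last checks**
- **Centring:** the wrist camera puts the rod axis at (0.3018, -0.2882) and the hole at about (0.3019, -0.2885).
- **Upright:** the tilt measured about 0.003 rad.
- **Height:** the red ring is at z ≈ 0.101 m, against a plate top of 0.100 m.
- **Hold and contact:** the gripper is closed on the head, the joints are still, and no contact with the stand was seen. Wrist force stayed at the level of noise plus the probe's weight.

**Disagreements**
- **Scene camera:** it places the rod about 1.6 mm further to +x than the wrist camera does. The hole is shifted in that view too, and there the rod still looks concentric with it to about 1 mm.
- **Nipple:** a crude picture-difference check run just before hand-in flagged it, and I only followed that up afterwards. The cause is the arm's shadow: pictures taken before hand-in show it in the same place, in shadow. The knob area looked unchanged.

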